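# Find the loose hold-down bolt and hold its cap open

## Task

One of the three capped hold-down bolts on the weld fixture has worked loose. Press down firmly on the middle of each shut cap in turn, left, middle, then right as the robot sees them, to find which bolt gives and sinks; then take that bolt's cap by its front bar, lift it at least half way up (45 degrees or more) and finish while still holding it open with the fingers, so that a wrench can be put on the bolt. Keep the other two caps shut and leave the things lying about where they are.

Things in the scene. Friction and masses are not known exactly. Their poses are not given: they have to be found in the camera images.
- fixture: Fixed steel weld fixture laid across the beaded bars: plate 150 x 330 x 14 mm, a drilled fence along its back edge. Origin: underside, 5 mm in front of the plate's middle; plate top 14 mm higher, fence top 59 mm higher. x points to the fence (away from the robot), y left along the row. Bolts stand 30 mm behind the origin (+x) at y = +100 (left), 0, -100 mm (right); which is which changes.
- bolt_a: Hold-down bolt under a round aluminium cap 44 mm across. Origin: bolt axis at the plate's top face; z up, x to hinge and fence, y left. Press the cap's flat top, 40 mm above the origin. A tight bolt stays put; the loose one, with cap, hinge and bar, slides down 6 mm under about 3.5 N to a hard stop and stays down (pulling it up takes over 10 N). Until pressed all look alike.
- cap_a (a joint): Hinge angle of the flip cap on bolt_a: 0 = shut, grows as the front bar is lifted, stops at 1.35 rad. The hinge axis lies along the bolt's +y, 27 mm behind the bolt axis (+x) and 16 mm above the bolt origin (10 mm once the loose bolt is pressed down). A light spring shuts it from any angle (about 1 N at the bar when shut, 3 N when open).
- bar_a (a point): Middle of the grip bar of cap a: a round steel bar 12 mm thick and 30 mm long, along the bolt's y, on a 12 mm wide arm. With the cap shut it lies 56 mm in front of the bolt axis (-x) and 30 mm above the bolt origin; 28 mm of room between it and the round cap, 24 mm of air below it. Pinched at its two flat ends it can pivot between the fingers while the cap swings up.
- hinge_a (a point): Middle of the hinge axis of cap a, 27 mm behind the bolt axis, 16 mm above the origin of bolt_a; goes down with the loose bolt.
- bolt_b: Hold-down bolt under a round aluminium cap 44 mm across. Origin: bolt axis at the plate's top face; z up, x to hinge and fence, y left. Press the cap's flat top, 40 mm above the origin. A tight bolt stays put; the loose one, with cap, hinge and bar, slides down 6 mm under about 3.5 N to a hard stop and stays down (pulling it up takes over 10 N). Until pressed all look alike.
- cap_b (a joint): Hinge angle of the flip cap on bolt_b: 0 = shut, grows as the front bar is lifted, stops at 1.35 rad. The hinge axis lies along the bolt's +y, 27 mm behind the bolt axis (+x) and 16 mm above the bolt origin (10 mm once the loose bolt is pressed down). A light spring shuts it from any angle (about 1 N at the bar when shut, 3 N when open).
- bar_b (a point): Middle of the grip bar of cap b: a round steel bar 12 mm thick and 30 mm long, along the bolt's y, on a 12 mm wide arm. With the cap shut it lies 56 mm in front of the bolt axis (-x) and 30 mm above the bolt origin; 28 mm of room between it and the round cap, 24 mm of air below it. Pinched at its two flat ends it can pivot between the fingers while the cap swings up.
- hinge_b (a point): Middle of the hinge axis of cap b, 27 mm behind the bolt axis, 16 mm above the origin of bolt_b; goes down with the loose bolt.
- bolt_c: Hold-down bolt under a round aluminium cap 44 mm across. Origin: bolt axis at the plate's top face; z up, x to hinge and fence, y left. Press the cap's flat top, 40 mm above the origin. A tight bolt stays put; the loose one, with cap, hinge and bar, slides down 6 mm under about 3.5 N to a hard stop and stays down (pulling it up takes over 10 N). Until pressed all look alike.
- cap_c (a joint): Hinge angle of the flip cap on bolt_c: 0 = shut, grows as the front bar is lifted, stops at 1.35 rad. The hinge axis lies along the bolt's +y, 27 mm behind the bolt axis (+x) and 16 mm above the bolt origin (10 mm once the loose bolt is pressed down). A light spring shuts it from any angle (about 1 N at the bar when shut, 3 N when open).
- bar_c (a point): Middle of the grip bar of cap c: a round steel bar 12 mm thick and 30 mm long, along the bolt's y, on a 12 mm wide arm. With the cap shut it lies 56 mm in front of the bolt axis (-x) and 30 mm above the bolt origin; 28 mm of room between it and the round cap, 24 mm of air below it. Pinched at its two flat ends it can pivot between the fingers while the cap swings up.
- hinge_c (a point): Middle of the hinge axis of cap c, 27 mm behind the bolt axis, 16 mm above the origin of bolt_c; goes down with the loose bolt.
- nut_m16: Hex nut 28x24x18 mm lying on the plate between two caps; bystander, origin at its underside.
- nut_m16_b: Hex nut 28x24x18 mm lying on the plate between two caps; bystander, origin at its underside.
- tube_offcut: Square steel tube offcut 30x90x30 mm, on the bench at the left; bystander, origin at its underside.
- oil_can: Green oil can 172 mm tall, at the left; bystander, origin at its underside.
- grinding_disc: Grinding disc 115 mm across, lying flat at the left; bystander, origin at its underside.
- jar_4: Glass jar with a yellow lid, 111 mm tall, at the right; bystander, origin at its underside.

How it is judged:
By the outcome, as a careful person would: the job done as asked, in the order asked, and still so for the second after the job is handed in, while the arm keeps its last pose, push and grip.
It also fails if it takes over 51 s, if anything falls off the work surface, if the arm or the gripper's body presses on something with over 40 N, if the wrist force passes 120 N, or if a joint passes its speed limit or range.

## Robot

A 6-joint arm with a two-finger parallel gripper is mounted at the origin on the work surface; the furniture and walls round the work are solid. World frame = base frame: x ahead of the robot, y to its left, z up, the work surface at z = 0. Lengths are in mm, angles in rad, forces in N, time in s.
With the tool pointing down it reaches from about 375 to 925 mm from the base axis. Payload 5.7 kg.
Tool frame: the origin (TCP) lies midway between the tips of the shut fingers; the grasp point (between the pads) lies 19 mm behind it (robot.pinch_z is the distance from the TCP to the grasp point, in mm); z points along the fingers, y is the direction in which the jaws open and shut (so a half turn about z gives the same grasp; the last joint's range is limited). The gripper opens to 85 mm and grips with 20 to 120 N. Pads are 22 mm wide; open, the fingers measure 114 mm over their backs; the gripper's body (76 mm by 85 mm) begins 54 mm behind the grasp point. The pads swing forward as they close: fully open they stand 13 mm farther back than shut.
Start: joints at [-1.307, 0.359, 1.51, -0, 1.272, -0.115], TCP at [221.866, -557.439, 231.267] pointing down, gripper open.
Joint ranges: [-2.97, 2.97], [-1.01, 2.36], [0.21, 2.38], [-0.96, 4.11], [0.2, 2.71], [-2.98, 2.98]. Speed limits (rad/s): [2.39, 2.39, 3.14, 3.14, 3.14, 3.14].

## Interface

Orientations are given as a rotation vector (axis times angle).
In Python, from plant import robot gives the robot as it stands.
- The arm moves only by the tool arm_command, never from a script. Its argument "moves" is a list of rows, each a list of 3 entries, a list of its own where there are three numbers: the turn, a rotation vector about the tool's x, y, z in rad, then the shift along the tool's x, y, z in mm, then the finger opening in mm, from 0 to 85.4. A call has 1 to 12 rows; each row is the pose to reach, as a shift and turn from the pose commanded when the call began, along the tool's axes at that moment; what a row does not reach only later rows make up. A row lasts 1/10 s, in which the tool goes at most 50 mm and 8.59 degrees, less where a joint would pass 70% of its speed; a pose out of reach is approached as far as the arm can. A call with a gripper value outside its range is refused whole. The fingers move at their own pace and stop on an object; "grip_force" is the grip in N (left out, the last holds). Time passes only in rows, so rows that repeat a pose let the fingers close. It gives the time, the measured TCP pose, the force and the opening at its end, in the units of the state.
- robot.get_state(): the state, without advancing time (a new reading comes with each control period).
- robot.get_image(name): name is "side" or "top"; returns a dict with "color" (420x560x3 uint8, blue, green, red), "fovy" (degrees; the focal length in pixels is half the picture's height over the tangent of half this angle, whatever the lens; pixels are square), "cx", "cy" (the principal point, pixels), "T" (4x4, takes a point from camera to world coordinates). Camera axes: x right, y up, looking along -z (the intrinsics and any distortion apply to the point x, -y, -z); pixel columns grow to the right and rows downward; lengths in mm; the calibration is good to about 2 mm. A picture is of the moment at which its call begins. There is no depth.
- robot.finish_job(): hands the job in, once; it reports no verdict.
The state is a dict: "t": time; "q": joint angles; "qd": joint speeds; "joint_torque": joint torques, N m; "tool_pos": TCP position; "tool_rot": TCP orientation; "contact_force": force on the tool from outside, world axes, zero at the start; "wrist_torque": the same for the moment, N m; "grip_width": finger opening in mm.
Only numpy, scipy, OpenCV 4.12 (cv2) and the standard library are available. Lean on these libraries where they do the work, as an engineer would, in place of code of your own. Each camera call takes 0.05 s, during which the arm holds its last target. There are 200 camera calls.

## Working session

There is one attempt and no reset: what is moved stays moved. The work goes in short steps, Python scripts to look and compute and a tool call to move; the robot and the scene stay as the last step left them, time stands still between calls to the robot, and variables do not carry over. Pictures are saved under pics/ and viewed, about 8 in all and at most 12, crops included, and the job is handed in when it is done.

Besides the shell and the picture viewer there is one more tool, called after "Call:" as name(argument=value, ...) on one line, values as JSON. arm_command: Moves the arm, as the interface text tells. Its arguments: {"type":"object","properties":{"moves":{"type":"array"},"grip_force":{"type":"number"}},"required":["moves"]}

```bash
mkdir -p pics && cat > h.py <<'E'
import numpy as np, cv2
from plant import robot
from scipy.spatial.transform import Rotation as R
def cam(n):
    d=robot.get_image(n); return d
def f(d): return d["color"].shape[0]/2/np.tan(np.radians(d["fovy"])/2)
def ray(d,u,v):
    T=np.array(d["T"]); k=f(d)
    r=T[:3,:3]@np.array([(u-d["cx"])/k,-(v-d["cy"])/k,-1]); return T[:3,3],r
def onz(d,u,v,z):
    o,r=ray(d,u,v); return o+r*(z-o[2])/r[2]
def proj(d,p):
    T=np.array(d["T"]); k=f(d); c=T[:3,:3].T@(np.array(p)-T[:3,3])
    return d["cx"]+k*c[0]/-c[2], d["cy"]+k*c[1]/c[2]
E
python3 - <<'E'
from h import *
import pickle
for n in("side","top"):
    d=cam(n); cv2.imwrite(f"pics/{n}0.png",d["color"]); pickle.dump(d,open(n+"0.pkl","wb"))
    print(n,{k:d[k] for k in d if k!="color"})
print(robot.get_state(), robot.pinch_z)
E
```

```text
side {'fovy': 53.70343452181693, 'cx': 282.1992171187944, 'cy': 215.5362143890801, 'T': array([[-9.51790757e-01,  1.64643636e-01, -2.58818138e-01,
         1.17046584e+02],
       [-3.05993436e-01, -5.68752760e-01,  7.63471227e-01,
         9.42790262e+02],
       [-2.15028515e-02,  8.05861508e-01,  5.91713492e-01,
         7.47378934e+02],
       [ 0.00000000e+00,  0.00000000e+00,  0.00000000e+00,
         1.00000000e+00]])}
top {'fovy': 49.76543320039245, 'cx': 275.17449377133966, 'cy': 212.3160991116063, 'T': array([[-2.28617423e-02,  9.94769028e-01, -9.95586369e-02,
         2.90770854e+02],
       [-9.99671269e-01, -2.15904995e-02,  1.38276977e-02,
         7.58648572e+01],
       [ 1.16058447e-02,  9.98420341e-02,  9.94935612e-01,
         1.60320030e+03],
       [ 0.00000000e+00,  0.00000000e+00,  0.00000000e+00,
         1.00000000e+00]])}
{'t': 0.1, 'q': array([-1.30711765e+00,  3.59447544e-01,  1.51134964e+00, -8.14133846e-06,
        1.27251227e+00, -1.15065616e-01]), 'qd': array([ 0.00011977, -0.00315638, -0.00234598, -0.00141028,  0.00055935,
        0.00124108]), 'joint_torque': array([ 5.23518720e-04, -5.28654528e+01, -2.79350513e+01, -1.11432792e-04,
        5.02955401e-03, -3.26405211e-05]), 'tool_pos': array([ 221.69601378, -556.86014136,  230.51929996]), 'tool_rot': array([-3.08374760e+00, -5.91062156e-01,  2.12271851e-04]), 'contact_force': array([ 0.38995254, -0.05289519,  0.25279537]), 'wrist_torque': array([ 0.02528506,  0.03670308, -0.02086927]), 'grip_width': 85.60229030325762} 18.700000000000003
```

View pics/top0.png

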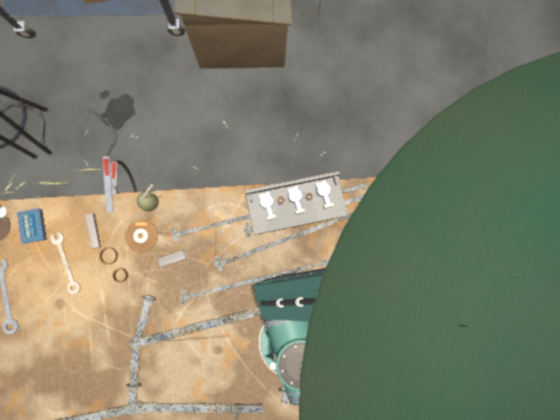

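View pics/side0.png

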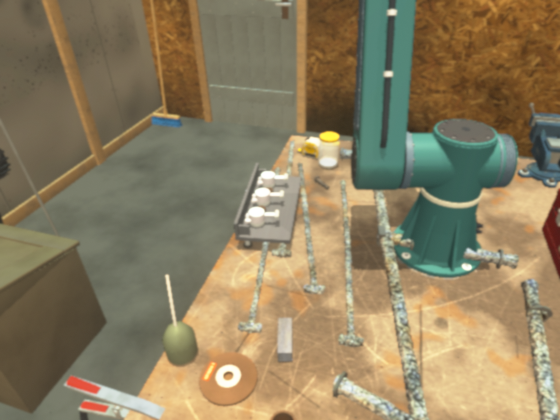

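The top view shows the fixture at about (296,203), with caps near (267,200), (296,194) and (324,188) and their bars toward the robot. The side view shows the caps at about (258,216), (264,196) and (268,179). Next I'll measure them on enlarged crops.

```bash
python3 - <<'E'
from h import *
import pickle
out=[]
for n,(x0,y0,x1,y1),s in(("top",(240,165,380,245),5),("side",(225,150,315,255),5)):
    d=pickle.load(open(n+"0.pkl","rb")); c=d["color"][y0:y1,x0:x1]
    hsv=cv2.cvtColor(c,cv2.COLOR_BGR2HSV)
    m=((hsv[...,2]>205)&(hsv[...,1]<50)).astype(np.uint8)
    k,l,st,ce=cv2.connectedComponentsWithStats(m)
    for i in range(1,k):
        if st[i,4]>8: print(n,st[i]+[x0,y0,0,0,0],ce[i]+[x0,y0])
    g=cv2.resize(c,None,fx=s,fy=s,interpolation=cv2.INTER_CUBIC)
    cs,_=cv2.findContours(cv2.resize(m,None,fx=s,fy=s,interpolation=cv2.INTER_NEAREST),0,2)
    for q in range(0,g.shape[1],50): cv2.putText(g,str(x0+q//s),(q,10),0,.35,(0,0,255),1)
    for q in range(0,g.shape[0],50): cv2.putText(g,str(y0+q//s),(0,q),0,.35,(0,0,255),1)
    cv2.imwrite(f"pics/{n}0c.png",g)
E
```

```text
top [ 287  180   62   40 1234] [319.73581848 198.24878444]
top [250 189  36  43 729] [263.76817558 209.02331962]
side [258 171  31  13 237] [270.49367089 176.72151899]
side [252 187  32  16 274] [264.89416058 194.10583942]
side [303 197   4   9  23] [304.34782609 201.2173913 ]
side [245 207  34  16 301] [258.80066445 213.9269103 ]
```

View pics/top0c.png

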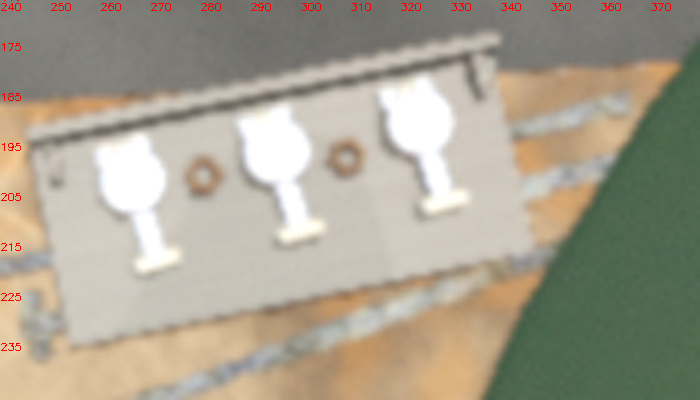

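View pics/side0c.png

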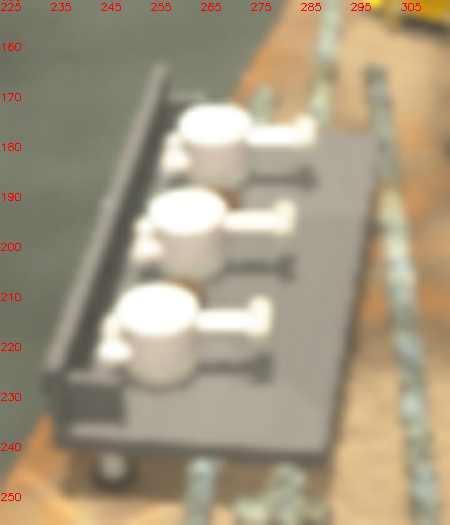

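Crop picks: in the top view the cap discs are at (266.6,200.6), (295.4,195.2) and (323.8,189.4), with bars at (271.4,217.2), (300,211.4) and (328.6,205.6). Side-view cap tops are at (256.4,211.8), (262.6,192.4) and (268,175), with bars at (277,213.2), (281.8,193.4) and (286,176.4). I'll triangulate these and fit the fixture pose.

```bash
cat > fit.py <<'E'
from h import *
import pickle
from scipy.optimize import least_squares
T=pickle.load(open("top0.pkl","rb"));S=pickle.load(open("side0.pkl","rb"))
tc=[(266.6,200.6),(295.4,195.2),(323.8,189.4)];tb=[(271.4,217.2),(300,211.4),(328.6,205.6)]
sc=[(256.4,211.8),(262.6,192.4),(268,175)];sb=[(277,213.2),(281.8,193.4),(286,176.4)]
def tri(a,b):
    (o1,r1),(o2,r2)=ray(T,a[0]-.4,a[1]-.4),ray(S,b[0]-.4,b[1]-.4)
    A=np.c_[r1,-r2]; t=np.linalg.lstsq(A,o2-o1,rcond=None)[0]
    p,q=o1+t[0]*r1,o2+t[1]*r2; return (p+q)/2,np.linalg.norm(p-q)
for a,b in zip(tc+tb,sc+sb): p,g=tri(a,b); print(p.round(1),round(g,1))
# fixture pose x,y,z,yaw fitted to all points; top-of-cap 54, bar 44 above underside (bar top silhouette ~ +4)
L=[(30,y,54) for y in(100,0,-100)]+[(-26,y,46) for y in(100,0,-100)]
def W(v,p): c,s=np.cos(v[3]),np.sin(v[3]); return np.array([v[0]+c*p[0]-s*p[1],v[1]+s*p[0]+c*p[1],v[2]+p[2]])
def res(v,cams=(0,1)):
    r=[]
    for i,l in enumerate(L):
        for j in cams:
            d,pt=((T,(tc+tb)[i]),(S,(sc+sb)[i]))[j]
            r+=list(np.array(proj(d,W(v,l)))-pt+.4)
    return np.array(r)
s=least_squares(res,[650,50,10,0.1]);print(s.x.round(3));print(res(s.x).reshape(-1,4).round(1))
for y in(100,0,-100): print(W(s.x,(30,y,54)).round(1),W(s.x,(-26,y,44)).round(1))
for z in (0,10,20,30):
    s2=least_squares(lambda v:res([v[0],v[1],z,v[2]],(0,)),[650,50,.1]);s3=least_squares(lambda v:res([v[0],v[1],z,v[2]],(1,)),[650,50,.1]);print(z,s2.x.round(2),round(s2.cost,2),s3.x.round(2),round(s3.cost,2))
E
python3 fit.py
```

```text
[484.7  84.   80.4] 0.9
[501.6 -14.   79.8] 0.2
[ 519.2 -111.1   81. ] 0.1
[428.9  69.2  76.5] 0.7
[446.5 -28.2  77.2] 0.7
[ 464.3 -126.1   76.2] 0.6
[ 4.72268e+02 -2.14040e+01  2.85240e+01  1.86000e-01]
[[ 0.5  0.4  0.5 -0.9]
 [ 0.6 -0.2  0.2 -1.1]
 [ 0.9 -0.4 -0.  -0.9]
 [-0.9  0.2  0.1  1.2]
 [-0.7 -0.1 -0.2  1.1]
 [-0.6 -0.3 -0.3  0.7]]
[483.2  82.4  82.5] [428.2  72.1  72.5]
[501.7 -15.9  82.5] [446.7 -26.2  72.5]
[ 520.3 -114.1   82.5] [ 465.2 -124.5   72.5]
0 [ 4.7551e+02 -2.3230e+01  1.9000e-01] 2.01 [ 4.8744e+02 -6.1790e+01  1.8000e-01] 4.6
10 [ 4.7431e+02 -2.2590e+01  1.9000e-01] 1.76 [ 4.8217e+02 -4.7640e+01  1.8000e-01] 3.76
20 [ 4.7311e+02 -2.1960e+01  1.9000e-01] 1.68 [ 4.7691e+02 -3.3500e+01  1.8000e-01] 3.29
30 [ 4.7191e+02 -2.1330e+01  1.9000e-01] 1.76 [ 4.7165e+02 -1.9370e+01  1.9000e-01] 3.23
```

The bars' slope in the picture (about 0.28) is steeper than the row's (0.19), so the caps have their own yaw of about 0.26. I'll use that for the jaws. Triangulated cap tops are at z≈80.4 and the spacing is 99 mm, which matches 100. The cap-to-bar distance is 57 mm against a nominal 56.

```bash
cat > go.py <<'E'
# usage: turn, shift from commanded pose (cmd.npy 4x4) to target TCP pos + tool z/y ; save with commit()
from h import *
import os
def cmd():
    if os.path.exists("cmd.npy"): return np.load("cmd.npy")
    M=np.eye(4); M[:3,:3]=R.from_rotvec(robot.get_state()["tool_rot"]).as_matrix(); M[:3,3]=[221.866,-557.439,231.267]; return M
def apply(turn,shift):
    M=cmd(); D=np.eye(4); D[:3,:3]=R.from_rotvec(turn).as_matrix(); D[:3,3]=shift; np.save("cmd.npy",M@D)
def delta(p,yaw,flip=0,M=None):
    M=cmd() if M is None else M
    y=np.array([-np.sin(yaw),np.cos(yaw),0])*(1-2*flip); z=np.array([0,0,-1.]); x=np.cross(y,z)
    G=np.c_[x,y,z]; return R.from_matrix(M[:3,:3].T@G).as_rotvec().round(4), (M[:3,:3].T@(np.array(p)-M[:3,3])).round(2)
E
python3 - <<'E'
from fit import *
from go import *
print("---")
for a in tc: print("cap",onz(T,a[0]-.4,a[1]-.4,80.5).round(1))
for a in tb: print("bar",onz(T,a[0]-.4,a[1]-.4,75).round(1))
M=cmd(); print(M.round(3))
for fl in(0,1): print(delta([485,84,115],.26,fl),delta([485,84,230],.26,fl))
E
```

```text
[484.7  84.   80.4] 0.9
[501.6 -14.   79.8] 0.2
[ 519.2 -111.1   81. ] 0.1
[428.9  69.2  76.5] 0.7
[446.5 -28.2  77.2] 0.7
[ 464.3 -126.1   76.2] 0.6
[ 4.72268e+02 -2.14040e+01  2.85240e+01  1.86000e-01]
[[ 0.5  0.4  0.5 -0.9]
 [ 0.6 -0.2  0.2 -1.1]
 [ 0.9 -0.4 -0.  -0.9]
 [-0.9  0.2  0.1  1.2]
 [-0.7 -0.1 -0.2  1.1]
 [-0.6 -0.3 -0.3  0.7]]
[483.2  82.4  82.5] [428.2  72.1  72.5]
[501.7 -15.9  82.5] [446.7 -26.2  72.5]
[ 520.3 -114.1   82.5] [ 465.2 -124.5   72.5]
0 [ 4.7551e+02 -2.3230e+01  1.9000e-01] 2.01 [ 4.8744e+02 -6.1790e+01  1.8000e-01] 4.6
10 [ 4.7431e+02 -2.2590e+01  1.9000e-01] 1.76 [ 4.8217e+02 -4.7640e+01  1.8000e-01] 3.76
20 [ 4.7311e+02 -2.1960e+01  1.9000e-01] 1.68 [ 4.7691e+02 -3.3500e+01  1.8000e-01] 3.29
30 [ 4.7191e+02 -2.1330e+01  1.9000e-01] 1.76 [ 4.7165e+02 -1.9370e+01  1.9000e-01] 3.23
---
cap [485.1  84.2  80.5]
cap [501.4 -14.   80.5]
cap [ 519.3 -111.2   80.5]
bar [428.7  69.1  75. ]
bar [446.4 -28.4  75. ]
bar [ 464.1 -126.3   75. ]
[[ 9.29000e-01  3.70000e-01 -0.00000e+00  2.21866e+02]
 [ 3.70000e-01 -9.29000e-01  2.00000e-03 -5.57439e+02]
 [ 0.00000e+00 -2.00000e-03 -1.00000e+00  2.31267e+02]
 [ 0.00000e+00  0.00000e+00  0.00000e+00  1.00000e+00]]
(array([ 1.0000e-04, -2.6000e-03, -3.0228e+00]), array([ 481.64, -498.48,  117.21])) (array([ 1.0000e-04, -2.6000e-03, -3.0228e+00]), array([ 481.66, -498.68,    2.21]))
(array([-1.700e-03, -1.000e-04,  1.187e-01]), array([ 481.64, -498.48,  117.21])) (array([-1.700e-03, -1.000e-04,  1.187e-01]), array([ 481.66, -498.68,    2.21]))
```

Call:
arm_command(moves=[[[-0.0017,0,0.1187],[482,-498,2],0],[[-0.0017,0,0.1187],[482,-498,2],0],[[-0.0017,0,0.1187],[482,-498,2],0],[[-0.0017,0,0.1187],[482,-498,2],0],[[-0.0017,0,0.1187],[482,-498,2],0],[[-0.0017,0,0.1187],[482,-498,2],0],[[-0.0017,0,0.1187],[482,-498,2],0],[[-0.0017,0,0.1187],[482,-498,2],0],[[-0.0017,0,0.1187],[482,-498,2],0],[[-0.0017,0,0.1187],[482,-498,2],0],[[-0.0017,0,0.1187],[482,-498,2],0],[[-0.0017,0,0.1187],[482,-498,2],0]])

```text
t: 1.3
tool_pos: [450.3, -0.5, 229.6]
tool_rot: [3.113, 0.407, 0.001]
contact_force: [0.9, -0.7, -0.7]
grip_width: 0.0
```

Call:
arm_command(moves=[[[0,0,0],[0,0,0],0],[[0,0,0],[0,0,0],0]])

```text
t: 1.5
tool_pos: [449.9, -1.4, 229.2]
tool_rot: [3.113, 0.413, -0.001]
contact_force: [-1.1, -0.1, -0.6]
grip_width: -0.2
```

```bash
cat > m.py <<'E'
from go import *
import sys
s=robot.get_state(); M=np.eye(4); M[:3,:3]=R.from_rotvec(s["tool_rot"]).as_matrix(); M[:3,3]=s["tool_pos"]
print(s["t"],s["tool_pos"].round(2),s["tool_rot"].round(4),"F",s["contact_force"].round(2),"w",round(s["grip_width"],1))
a=[float(v) for v in sys.argv[1:]]
if a: print(delta(a[:3],a[3] if len(a)>3 else .26,1,M))
E
python3 m.py 485 84 100
```

```text
1.5 [449.92  -1.38 229.25] [ 3.1126e+00  4.1320e-01 -1.1000e-03] F [-1.06 -0.07 -0.64] w -0.2
(array([0.0016, 0.0009, 0.004 ]), array([ 56.25, -73.47, 129.08]))
```

Call:
arm_command(moves=[[[0,0,0.004],[56,-73,40],0],[[0,0,0.004],[56,-73,80],0],[[0,0,0.004],[56,-73.5,129],0],[[0,0,0.004],[56,-73.5,129],0],[[0,0,0.004],[56,-73.5,129],0],[[0,0,0.004],[56,-73.5,129],0]])

```text
t: 2.1
tool_pos: [485.2, 81.3, 100.7]
tool_rot: [3.114, 0.398, -0.001]
contact_force: [0.8, 0.4, 0.8]
grip_width: -0.3
```

```bash
python3 m.py 485 84 81
```

```text
2.1 [485.25  81.26 100.65] [ 3.1144e+00  3.9850e-01 -1.1000e-03] F [0.81 0.43 0.79] w -0.3
(array([ 0.0017,  0.001 , -0.0055]), array([ 0.47, -2.75, 19.65]))
```

Call:
arm_command(moves=[[[0,0,-0.005],[0.5,-2.5,8],0],[[0,0,-0.005],[0.5,-2.5,14],0],[[0,0,-0.005],[0.5,-2.5,17],0],[[0,0,-0.005],[0.5,-2.5,19],0],[[0,0,-0.005],[0.5,-2.5,20],0],[[0,0,-0.005],[0.5,-2.5,21],0],[[0,0,-0.005],[0.5,-2.5,21],0]])

```text
t: 2.8
tool_pos: [485.3, 85.1, 79.6]
tool_rot: [3.113, 0.409, 0.001]
contact_force: [-0.1, -2.9, 2.6]
grip_width: 0.2
```

```bash
python3 m.py 485 84 81
```

```text
2.8 [485.31  85.07  79.59] [3.113e+00 4.091e-01 7.000e-04] F [-0.14 -2.87  2.64] w 0.2
(array([ 0.0019, -0.0002,  0.0014]), array([-0.57,  0.95, -1.41]))
```

Call:
arm_command(moves=[[[0,0,0],[0,0,0.5],0],[[0,0,0],[0,0,1],0],[[0,0,0],[0,0,1],0]])

```text
t: 3.1
tool_pos: [485.3, 85.1, 78.5]
tool_rot: [3.113, 0.409, 0.001]
contact_force: [-1.7, -2.8, 3.5]
grip_width: 0.4
```

Call:
arm_command(moves=[[[0,0,0],[0,0,0.5],0],[[0,0,0],[0,0,1],0],[[0,0,0],[0,0,1],0]])

```text
t: 3.4
tool_pos: [485.4, 85.2, 77.4]
tool_rot: [3.113, 0.409, 0.001]
contact_force: [-0.1, -1.9, 2.5]
grip_width: 0.3
```

Call:
arm_command(moves=[[[0,0,0],[0,0,0.5],0],[[0,0,0],[0,0,1],0],[[0,0,0],[0,0,1.5],0],[[0,0,0],[0,0,1.5],0]])

```text
t: 3.8
tool_pos: [485.4, 85.2, 76.0]
tool_rot: [3.113, 0.409, 0.001]
contact_force: [0.6, -1.3, 3.5]
grip_width: -0.4
```

Call:
arm_command(moves=[[[0,0,0],[0,0,0.5],0],[[0,0,0],[0,0,1],0],[[0,0,0],[0,0,1],0]])

```text
t: 4.1
tool_pos: [485.4, 85.2, 75.8]
tool_rot: [3.113, 0.409, 0.001]
contact_force: [-3.1, -1.8, 13.0]
grip_width: 0.5
```

The left bolt sank about 6 mm to a hard stop, at 13 N and z=75.8. I'll now press the middle and right caps too, as asked.

Call:
arm_command(moves=[[[0,0,0],[0,0,-10],0],[[0,0,0],[0,0,-25],0],[[0,0,0],[0,0,-25],0]])

```text
t: 4.4
tool_pos: [486.5, 85.6, 101.4]
tool_rot: [3.114, 0.409, 0.005]
contact_force: [0.1, 0.1, -0.5]
grip_width: -0.2
```

```bash
python3 m.py 501.5 -14 100
```

```text
4.4 [486.53  85.59 101.36] [3.1135 0.4086 0.0053] F [ 0.08  0.12 -0.52] w -0.2
(array([ 0.0018, -0.0032,  0.001 ]), array([-11.24, 100.08,   1.51]))
```

Call:
arm_command(moves=[[[0,0,0],[-11,50,0],0],[[0,0,0],[-11,100,1],0],[[0,0,0],[-11,100,1],0],[[0,0,0],[-11,100,1],0],[[0,0,0],[-11,100,1],0],[[0,0,0],[-11,100,10],0],[[0,0,0],[-11,100,15],0],[[0,0,0],[-11,100,17],0],[[0,0,0],[-11,100,17],0]])

```text
t: 5.3
tool_pos: [499.9, -13.6, 82.5]
tool_rot: [3.114, 0.41, -0.002]
contact_force: [-0.6, -0.1, -0.6]
grip_width: 0.4
```

Call:
arm_command(moves=[[[0,0,0],[0,0,1],0],[[0,0,0],[0,0,2],0],[[0,0,0],[0,0,2.5],0],[[0,0,0],[0,0,3],0],[[0,0,0],[0,0,3],0]])

```text
t: 5.8
tool_pos: [500.5, -14.1, 81.7]
tool_rot: [3.113, 0.409, 0.001]
contact_force: [-4.4, 1.0, 17.2]
grip_width: -0.1
```

Call:
arm_command(moves=[[[0,0,0],[0,0,0.5],0],[[0,0,0],[0,0,1],0],[[0,0,0],[0,0,1],0]])

```text
t: 6.1
tool_pos: [500.5, -14.1, 81.5]
tool_rot: [3.113, 0.409, 0.002]
contact_force: [-7.5, 1.2, 27.5]
grip_width: 0.1
```

The middle bolt is tight: 27 N with no sinking. Next is the right cap.

Call:
arm_command(moves=[[[0,0,0],[0,0,-10],0],[[0,0,0],[0,0,-22],0],[[0,0,0],[0,0,-22],0]])

```text
t: 6.4
tool_pos: [501.9, -14.4, 102.7]
tool_rot: [3.112, 0.409, 0.005]
contact_force: [1.2, -0.5, 0.3]
grip_width: 0.0
```

```bash
python3 m.py 519.3 -111.2 83.5
```

```text
6.4 [501.87 -14.45 102.72] [3.1123 0.4087 0.0054] F [ 1.2  -0.52  0.28] w 0.0
(array([ 0.003 , -0.0031,  0.0011]), array([-8.2 , 97.91, 19.48]))
```

Call:
arm_command(moves=[[[0,0,0],[-8,50,0],0],[[0,0,0],[-8,98,1],0],[[0,0,0],[-8,98,1],0],[[0,0,0],[-8,98,1],0],[[0,0,0],[-8,98,1],0],[[0,0,0],[-8,98,10],0],[[0,0,0],[-8,98,16],0],[[0,0,0],[-8,98,19],0],[[0,0,0],[-8,98,19],0]])

```text
t: 7.3
tool_pos: [517.2, -110.0, 82.0]
tool_rot: [3.114, 0.41, -0.002]
contact_force: [-1.3, 0.4, 1.7]
grip_width: -0.1
```

Call:
arm_command(moves=[[[0,0,0],[0,0,1],0],[[0,0,0],[0,0,2],0],[[0,0,0],[0,0,2.5],0],[[0,0,0],[0,0,2.5],0]])

```text
t: 7.7
tool_pos: [517.1, -110.1, 81.5]
tool_rot: [3.114, 0.41, -0.001]
contact_force: [-7.3, 2.9, 25.7]
grip_width: 0.0
```

The right bolt is tight too (25 N, no sinking), so the left one is loose. I'll lift and go over its bar.

Call:
arm_command(moves=[[[0,0,0],[0,0,-20],0],[[0,0,0],[0,0,-45],58],[[0,0,0],[0,0,-45],58]])

```text
t: 8.0
tool_pos: [520.1, -111.2, 127.2]
tool_rot: [3.111, 0.409, 0.008]
contact_force: [-0.2, -0.7, 0.1]
grip_width: 28.1
```

```bash
python3 m.py 429.5 69.4 110
```

```text
8.0 [ 520.09 -111.25  127.24] [3.1108 0.4095 0.0078] F [-0.2  -0.66  0.09] w 28.1
(array([ 0.0045, -0.0044,  0.0017]), array([ -40.83, -198.01,   16.17]))
```

Call:
arm_command(moves=[[[0,0,0.0],[-41,-50,0],58],[[0,0,0.0],[-41,-100,0],58],[[0,0,0.0],[-41,-150,0],58],[[0,0,0.0],[-41,-198,0],58],[[0,0,0.0],[-41,-198,16],58],[[0,0,0.0],[-41,-198,16],58],[[0,0,0.0],[-41,-198,16],58],[[0,0,0.0],[-41,-198,16],58]])

```text
t: 8.8
tool_pos: [428.1, 68.9, 108.6]
tool_rot: [3.113, 0.407, 0.001]
contact_force: [0.2, 0.5, -0.5]
grip_width: 58.1
```

```bash
python3 m.py 429.5 69.4 47 && python3 - <<'E'
from h import *
o=[]
for n,(x0,y0,x1,y1) in(("top",(235,165,345,245)),("side",(225,150,335,255))):
    d=cam(n); g=cv2.resize(d["color"][y0:y1,x0:x1],None,fx=5,fy=5,interpolation=cv2.INTER_CUBIC)
    if n=="side":
        u,v=proj(d,[429.5,69.4,66]); cv2.circle(g,(int((u-x0+.5)*5),int((v-y0+.5)*5)),3,(0,0,255),-1)
    cv2.imwrite(f"pics/{n}1.png",g)
E
```

```text
8.8 [428.06  68.93 108.6 ] [3.1131e+00 4.0740e-01 1.2000e-03] F [ 0.23  0.54 -0.49] w 58.1
(array([ 0.002 , -0.0005,  0.0002]), array([ 1.48, -0.2 , 61.6 ]))
```

View pics/side1.png

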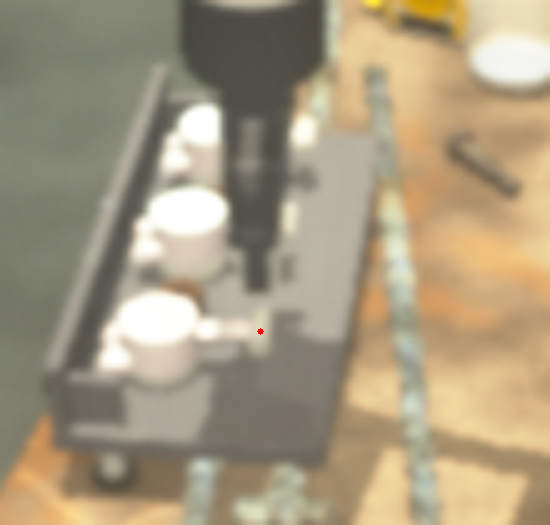

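The red dot (predicted bar centre) lands on the left bar at crop (260,331), and the left cap sits visibly lower. The open fingers are above the bar. I'll descend.

Call:
arm_command(moves=[[[0,0,0],[1.3,0,15],58],[[0,0,0],[1.3,0,30],58],[[0,0,0],[1.3,0,42],58],[[0,0,0],[1.3,0,52],58],[[0,0,0],[1.3,0,58],58],[[0,0,0],[1.3,0,61],58],[[0,0,0],[1.3,0,61],58]])

```text
t: 9.6
tool_pos: [428.6, 69.8, 47.3]
tool_rot: [3.113, 0.408, -0.0]
contact_force: [0.4, -0.2, 0.9]
grip_width: 58.1
```

Call:
arm_command(moves=[[[0,0,0],[0,0,0],20],[[0,0,0],[0,0,0],20],[[0,0,0],[0,0,0],20],[[0,0,0],[0,0,0],20],[[0,0,0],[0,0,0],20],[[0,0,0],[0,0,0],20]], grip_force=40)

```text
t: 10.2
tool_pos: [428.9, 69.8, 47.7]
tool_rot: [3.113, 0.409, 0.002]
contact_force: [-0.3, -2.6, 3.1]
grip_width: 28.6
```

```bash
python3 m.py && python3 - <<'E'
import numpy as np
# bar path about hinge in bolt frame (x to hinge, z up) vs shut
r=np.hypot(83,14);a0=np.arctan2(14,83)
for d in range(0,73,4):
    a=a0+np.radians(d); print(d,round(83-r*np.cos(a),1),round(r*np.sin(a)-14,1))
E
```

```text
10.2 [428.89  69.85  47.7 ] [3.113e+00 4.090e-01 1.500e-03] F [-0.33 -2.62  3.11] w 28.6
0 0.0 -0.0
4 1.2 5.8
8 2.8 11.4
12 4.7 17.0
16 7.1 22.3
20 9.8 27.5
24 12.9 32.5
28 16.3 37.3
32 20.0 41.9
36 24.1 46.1
40 28.4 50.1
44 33.0 53.7
48 37.9 57.0
52 42.9 60.0
56 48.2 62.6
60 53.6 64.9
64 59.2 66.7
68 64.9 68.2
72 70.7 69.3
```

The grip is on the bar at 28.6 mm (bar 30 mm). I'll lift along the hinge arc, first to about 16°.

Call:
arm_command(moves=[[[0,0,0],[0.5,0,-3],20],[[0,0,0],[1.2,0,-5.8],20],[[0,0,0],[2,0,-8.6],20],[[0,0,0],[2.8,0,-11.4],20],[[0,0,0],[3.7,0,-14.2],20],[[0,0,0],[4.7,0,-17],20],[[0,0,0],[5.9,0,-19.6],20],[[0,0,0],[7.1,0,-22.3],20],[[0,0,0],[7.1,0,-22.3],20]], grip_force=45)

```text
t: 11.1
tool_pos: [435.4, 71.8, 70.0]
tool_rot: [3.113, 0.409, 0.0]
contact_force: [1.2, -3.8, -5.7]
grip_width: 28.6
```

```bash
python3 m.py
```

```text
11.1 [435.4   71.85  70.02] [3.1132e+00 4.0900e-01 4.0000e-04] F [ 1.18 -3.83 -5.69] w 28.6
```

Call:
arm_command(moves=[[[0,0,0],[1.3,0.3,-2.6],20],[[0,0,0],[2.7,0.5,-5.2],20],[[0,0,0],[4.2,0.5,-7.7],20],[[0,0,0],[5.8,0.5,-10.2],20],[[0,0,0],[7.5,0.5,-12.6],20],[[0,0,0],[9.2,0.5,-15],20],[[0,0,0],[11,0.5,-17.3],20],[[0,0,0],[12.9,0.5,-19.6],20],[[0,0,0],[17,0.5,-23.8],20],[[0,0,0],[21.3,0.5,-27.8],20],[[0,0,0],[21.3,0.5,-27.8],20]])

```text
t: 12.2
tool_pos: [455.6, 77.2, 98.0]
tool_rot: [3.114, 0.409, -0.002]
contact_force: [-3.9, 0.5, -3.5]
grip_width: 28.4
```

```bash
python3 m.py
```

```text
12.2 [455.63  77.23  98.03] [ 3.1138e+00  4.0890e-01 -1.8000e-03] F [-3.85  0.47 -3.46] w 28.4
```

Call:
arm_command(moves=[[[0,0,0],[2.3,0,-1.8],20],[[0,0,0],[4.6,0,-3.6],20],[[0,0,0],[7,0,-5.3],20],[[0,0,0],[9.5,0,-6.9],20],[[0,0,0],[12,0,-8.5],20],[[0,0,0],[14.5,0,-9.9],20],[[0,0,0],[17.1,0,-11.3],20],[[0,0,0],[19.8,0,-12.5],20],[[0,0,0],[22.5,0,-13.7],20],[[0,0,0],[25.2,0,-14.8],20],[[0,0,0],[28,0,-15.8],20],[[0,0,0],[28,0,-15.8],20]])

```text
t: 13.4
tool_pos: [482.0, 84.6, 113.7]
tool_rot: [3.114, 0.408, -0.004]
contact_force: [-7.7, 2.1, 1.2]
grip_width: 28.5
```

```bash
python3 m.py && python3 - <<'E'
from h import *
d=cam("side"); x0,y0,x1,y1=225,130,335,250
cv2.imwrite("pics/side2.png",cv2.resize(d["color"][y0:y1,x0:x1],None,fx=5,fy=5,interpolation=cv2.INTER_CUBIC))
d=cam("top"); cv2.imwrite("pics/top2.png",cv2.resize(d["color"][165:245,235:375],None,fx=5,fy=5,interpolation=cv2.INTER_CUBIC))
E
```

```text
13.4 [481.96  84.64 113.65] [ 3.1144  0.4083 -0.0036] F [-7.72  2.05  1.19] w 28.5
```

View pics/side2.png

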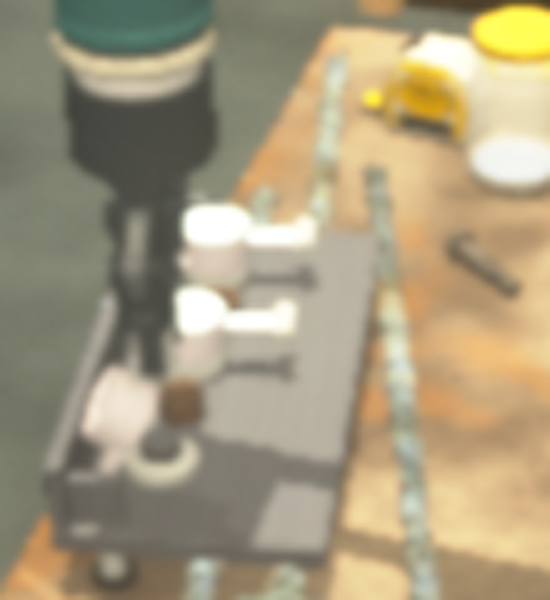

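View pics/top2.png

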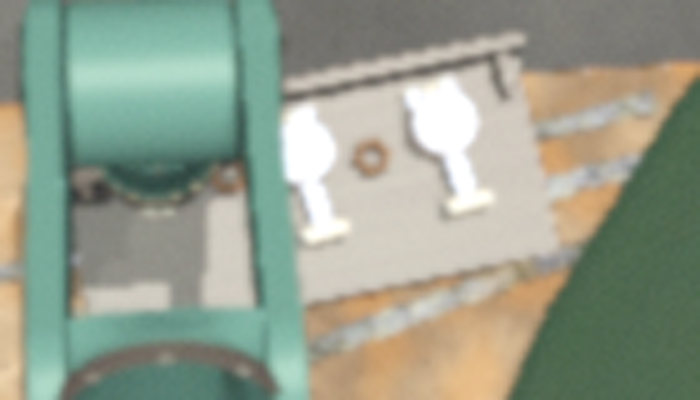

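The left cap stands open with its bolt exposed (crop (165,455)) and the fingers on the bar. The other two caps are shut and the nuts haven't moved. I'll do a short hold check, then hand in.

Call:
arm_command(moves=[[[0,0,0],[0,0,0],20],[[0,0,0],[0,0,0],20],[[0,0,0],[0,0,0],20],[[0,0,0],[0,0,0],20],[[0,0,0],[0,0,0],20],[[0,0,0],[0,0,0],20]])

```text
t: 14.1
tool_pos: [481.6, 84.5, 113.5]
tool_rot: [3.114, 0.408, -0.004]
contact_force: [-6.1, 2.2, 1.3]
grip_width: 28.5
```

```bash
python3 -c "
from h import *
s=robot.get_state();print(s['t'],s['tool_pos'],s['contact_force'],s['grip_width'])
w=s['grip_width']
if 26<w<32: print(robot.finish_job())"
```

```text
14.1 [481.61591256  84.53069163 113.50383824] [-6.07208575  2.17879285  1.26075346] 28.505977138321565
the job is handed in; nothing more can be done
None
```

The left bolt is the loose one, and I handed the job in at 14.1 s with its cap held open at about 60° by the fingers.

- **Presses:** I pressed left, middle, then right. The left bolt sank about 6 mm to a hard stop (13 N at the end). The middle and right did not give at 27 N and 26 N.
- **Lift:** I pinched the left cap's bar at its two flat ends and lifted it along the hinge arc. The 60° comes from the lift path and the tool position; I did not measure the cap angle directly.
- **Last checks:** The grip held steady at 28.5 mm (bar nominally 30 mm) and the contact force was about 6.5 N. The side picture showed the left bolt exposed. The other two caps were shut, and the nuts looked unmoved, though the arm partly hid one of them. I didn't re-check the other loose things.
- **Disagreements:** The pictures showed the caps turned about 0.08 rad more than the bolt row, so I aligned the jaws to the caps (0.26 rad). The cap tops were about 1.4 mm higher by touch than by the cameras, which is within the 2 mm calibration.

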